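# Size a button-press die in the stepped gauge

## Robot

A 6-joint arm with a two-finger parallel gripper is mounted at the origin on the work surface. World frame = base frame: x ahead of the robot, y to its left, z up, the work surface at z = 0. Lengths are in m, angles in rad, forces in N, time in s.
With the tool pointing down it reaches from about 0.35 to 0.775 m from the base axis. Payload 5.5 kg.
Tool frame: the origin (TCP) lies at the very end of the fingers, on their centre line; the grasp point (between the pads) lies 19 mm behind it; y points along the fingers, z is the direction in which the jaws open and shut, and the axes are right-handed (so a half turn about y gives the same grasp; the last joint's range is limited). The gripper opens to 85 mm and grips with 20 to 120 N. Pads are 22 mm wide; open, the fingers measure 114 mm over their backs; the gripper's body (76 mm by 85 mm) begins 54 mm behind the grasp point. The pads swing forward as they close: fully open they stand 13 mm farther back than shut.
Start: joints at [0.975, 0.313, 0.046, 1.304, 0, 1.431], TCP at [0.253, 0.516, 0.231] pointing down, gripper open.
Joint ranges: [-2.76, 2.76], [-0.86, 1.69], [-1.03, 1.26], [-2.2, 2.34], [-1.47, 1.5], [-3.14, 3.14]. Speed limits (rad/s): [2.57, 2.57, 3.14, 3.14, 3.14, 3.14].

## Interface

Orientations are given as a unit quaternion [w, x, y, z].
In Python, from workcell import env gives the robot as it stands.
- The arm moves only by the shell command python3 -m inch 'ROWS' [OPENING] [FORCE]. ROWS is JSON, a list that holds one entry, the list of rows, each a list of 4 numbers: the shift along the tool's x, y, z in mm, then the turn about the tool's y in degrees. In form: [[[tx, ty, tz, spin], ...]]. A call has 1 to 10 rows; each row is the pose to reach, as a shift and turn from the pose commanded when the call began, along the tool's axes at that moment; what a row does not reach only later rows make up. A row lasts 1/10 s, in which the tool goes at most 50 mm and 8.59 degrees, less where a joint would pass 70% of its speed; a pose out of reach is approached as far as the arm can. A call with a gripper value outside its range is refused whole. OPENING is the finger opening in mm, from 0 to 85.4, set as the call begins (- or left out, the last holds). The fingers move at their own pace and stop on an object; FORCE is the grip in N (left out, the last holds). Time passes only in rows, so rows that repeat a pose let the fingers close. It gives the time, the measured TCP pose, the force and the opening at its end, in the units of the state.
- env.get_state(): the state, without advancing time (a new reading comes with each control period).
- env.read_camera(name): name is "side" or "top"; returns the picture (400x640x3 uint8, blue, green, red); there is no depth.
- env.camera_model(name): a dict with "fx", "fy", "cx", "cy" (pixels), "distortion" ([k1, k2, p1, p2, k3] as OpenCV has them; the pictures are not rectified), "R" (3x3) and "t" (3): a world point X has camera coordinates R X + t. Camera axes: x right, y down, z forward; pixel columns grow to the right and rows downward; lengths in m; the calibration is good to about 2 mm. A picture is of the moment at which its call begins. camera_model takes no time and is no camera call.
- env.hand_in(): hands the job in, once; it reports no verdict.
The state is a dict: "clock": time; "joint_pos": joint angles; "qvel": joint speeds; "tau": joint torques, N m; "tcp_pos": TCP position; "orientation": TCP orientation; "wrist_force": force on the tool from outside, world axes, zero at the start; "ft_torque": the same for the moment, N m; "finger_gap": finger opening in m.
Only numpy, scipy, OpenCV 4.12 (cv2) and the standard library are available. Lean on these libraries where they do the work, as an engineer would, in place of code of your own. Each camera call takes 0.05 s, during which the arm holds its last target.

## Task

Find the size of the press die that stands on the round red mat: try it upright in the gauge's wells one after the other, beginning with the smallest (at the red dot) and going up, pressing it lightly on each (it will not go into the smallest) until it enters one, and leave it there upright and fully home, let go. Be gentle, with never more than 15 N between a die and the gauge, and leave the other two dies and everything else where they stand.

Things in the scene. Friction and masses are not known exactly. Their poses are not given: they have to be found in the camera images.
- die_a_mid (a point): One of three look-alike press dies, 74 mm tall, 110 to 170 g: brass head 15 mm thick, bottom 3 mm tapered to a foot 3.5 mm smaller across; steel shaft 14 mm thick up from its middle. Head 29, 37 or 45 mm across: not told which. One stands on the red mat, two on the cork board. Point on the axis half-way up: 37 mm above the foot, 22 above the head. z up the shaft. Grip here or higher.
- die_b_mid (a point): One of three look-alike press dies, 74 mm tall, 110 to 170 g: brass head 15 mm thick, bottom 3 mm tapered to a foot 3.5 mm smaller across; steel shaft 14 mm thick up from its middle. Head 29, 37 or 45 mm across: not told which. One stands on the red mat, two on the cork board. Point on the axis half-way up: 37 mm above the foot, 22 above the head. z up the shaft. Grip here or higher.
- die_c_mid (a point): One of three look-alike press dies, 74 mm tall, 110 to 170 g: brass head 15 mm thick, bottom 3 mm tapered to a foot 3.5 mm smaller across; steel shaft 14 mm thick up from its middle. Head 29, 37 or 45 mm across: not told which. One stands on the red mat, two on the cork board. Point on the axis half-way up: 37 mm above the foot, 22 above the head. z up the shaft. Grip here or higher.
- gauge: Stepped size gauge: fixed dark steel frame 82 x 256 x 12 mm, origin at the centre of its underside on the table, y along the row of wells, z up. It carries an aluminium plate 66 x 232 mm, top 34 mm above the table, with four round wells 56 mm apart, 22, 31.5, 39.5 and 47.5 mm across, the smallest at the +y end, by the red dot on the frame.
- gauge_mid (a point): Middle of the gauge at plate-top height, on the frame. The plate floats: it slides 1.2 mm either way in x and y at a push of about 1 N, so a tapered foot pressed down within 2.5 mm of the true centre draws the well under it. It is sprung: sinks from 2.5 N on, 1.5 N per mm, solid after 5 mm (10 N). Each die fits the well 2.5 mm wider than its head; on a narrower one its foot stays on top.
- well1 (a point): Well 1 of the gauge (the smallest; none of the dies enters it): round hole 22 mm across, 12 mm deep, flat floor. Point at the centre of its mouth, level with the plate's top at rest, but taken from the fixed frame: the real hole lies up to 1.2 mm from it along each of the gauge's x and y. z is up.
- well2 (a point): Well 2 of the gauge (second smallest): round hole 31.5 mm across, 12 mm deep, flat floor. Point at the centre of its mouth, level with the plate's top at rest, but taken from the fixed frame: the real hole lies up to 1.2 mm from it along each of the gauge's x and y. z is up.
- well3 (a point): Well 3 of the gauge (third): round hole 39.5 mm across, 12 mm deep, flat floor. Point at the centre of its mouth, level with the plate's top at rest, but taken from the fixed frame: the real hole lies up to 1.2 mm from it along each of the gauge's x and y. z is up.
- well4 (a point): Well 4 of the gauge (the largest): round hole 47.5 mm across, 12 mm deep, flat floor. Point at the centre of its mouth, level with the plate's top at rest, but taken from the fixed frame: the real hole lies up to 1.2 mm from it along each of the gauge's x and y. z is up.
- mat: Round red mat, 90 mm across, 2 mm thick, fixed. The die to be sized stands on it, within 20 mm of its middle. Origin at the centre of its underside.
- board: Cork board, 160 x 80 x 2 mm, fixed, on which the two other dies stand 70 mm apart. Origin at the centre of its underside.
- spool_blue_mid (a point): Bystander: thread spool with blue thread, 42 mm across, 58 mm tall, standing; point at its centre.
- spool_yellow_mid (a point): Bystander: thread spool with yellow thread, 42 mm across, 58 mm tall, standing; point at its centre.
- pin_jar_mid (a point): Bystander: amber glass pin jar, 52 mm across, 60 mm tall; point at its centre.
- tape_case_mid (a point): Bystander: round orange tape-measure case, 56 mm across, 16 mm thick, lying flat; point at its centre.
Mind the look-alikes: they are no part of the job. What is shaped like the part that bears die_a_mid but black or pink is not meant. Of the things shaped like the mat, the red one is meant.

How it is judged:
On the way, in this order (a step that is already met when the one before it is completed fails the run):
1. the die is pressed, upright, on the smallest well (((horizontal distance between die_a_mid and well1 below 0.006 m and contact force between die_a and gauge above 1.5 N and angle between die_a_mid's own z axis and vertical below 0.2 rad) or (horizontal distance between die_b_mid and well1 below 0.006 m and contact force between die_b and gauge above 1.5 N and angle between die_b_mid's own z axis and vertical below 0.2 rad) or (horizontal distance between die_c_mid and well1 below 0.006 m and contact force between die_c and gauge above 1.5 N and angle between die_c_mid's own z axis and vertical below 0.2 rad))), for 0.1 s.
2. then it is tried in the second well: pressed on it, or going into it (((horizontal distance between die_a_mid and well2 below 0.006 m and z of die_a_mid in the frame of well2 below 0.036 m) or (horizontal distance between die_b_mid and well2 below 0.006 m and contact force between die_b and gauge above 1.5 N and angle between die_b_mid's own z axis and vertical below 0.2 rad) or (horizontal distance between die_c_mid and well2 below 0.006 m and contact force between die_c and gauge above 1.5 N and angle between die_c_mid's own z axis and vertical below 0.2 rad))).
3. unless it goes down into the second, it is then tried in the third: pressed on it, or going into it (((horizontal distance between die_a_mid and well2 below 0.006 m and z of die_a_mid in the frame of well2 below 0.03 m) or (horizontal distance between die_b_mid and well3 below 0.006 m and z of die_b_mid in the frame of well3 below 0.036 m) or (horizontal distance between die_c_mid and well3 below 0.006 m and contact force between die_c and gauge above 1.5 N and angle between die_c_mid's own z axis and vertical below 0.2 rad))).
4. it is fully home, upright and let go, in the first well that it enters (((horizontal distance between die_a_mid and well2 below 0.006 m and z of die_a_mid in the frame of well2 below 0.027 m and angle between die_a_mid's own z axis and vertical below 0.06 rad and contact force between die_a and the fingers below 0.1 N) or (horizontal distance between die_b_mid and well3 below 0.006 m and z of die_b_mid in the frame of well3 below 0.027 m and angle between die_b_mid's own z axis and vertical below 0.06 rad and contact force between die_b and the fingers below 0.1 N) or (horizontal distance between die_c_mid and well4 below 0.006 m and z of die_c_mid in the frame of well4 below 0.027 m and angle between die_c_mid's own z axis and vertical below 0.06 rad and contact force between die_c and the fingers below 0.1 N))), for 0.2 s.
At the end, for the whole second after the job is handed in: The die from the mat is in its own well (29 mm head in 31.5, 37 in 39.5, 45 in 47.5): within 6 mm of the given centre, foot at least 10 mm below the plate's rest level, tilt under 0.06 rad, at rest, let go. The other two stand upright within 10 mm of where they were, off the mat ((((horizontal distance between die_a_mid and well2 below 0.006 m and z of die_a_mid in the frame of well2 below 0.027 m and angle between die_a_mid's own z axis and vertical below 0.06 rad and contact force between die_a and the fingers below 0.1 N) and linear speed of die_a below 0.02 m/s and distance of each of die_b_mid, die_c_mid from where it was at the start of the episode below 0.01 m and horizontal distance between each of die_b_mid, die_c_mid and mat above 0.06 m and angle between each of die_b_mid, die_c_mid's own z axis and vertical below 0.1 rad) or ((horizontal distance between die_b_mid and well3 below 0.006 m and z of die_b_mid in the frame of well3 below 0.027 m and angle between die_b_mid's own z axis and vertical below 0.06 rad and contact force between die_b and the fingers below 0.1 N) and linear speed of die_b below 0.02 m/s and distance of each of die_a_mid, die_c_mid from where it was at the start of the episode below 0.01 m and horizontal distance between each of die_a_mid, die_c_mid and mat above 0.06 m and angle between each of die_a_mid, die_c_mid's own z axis and vertical below 0.1 rad) or ((horizontal distance between die_c_mid and well4 below 0.006 m and z of die_c_mid in the frame of well4 below 0.027 m and angle between die_c_mid's own z axis and vertical below 0.06 rad and contact force between die_c and the fingers below 0.1 N) and linear speed of die_c below 0.02 m/s and distance of each of die_a_mid, die_b_mid from where it was at the start of the episode below 0.01 m and horizontal distance between each of die_a_mid, die_b_mid and mat above 0.06 m and angle between each of die_a_mid, die_b_mid's own z axis and vertical below 0.1 rad))); the robot touches nothing.
It fails at once if more than 15 N between a die and the gauge (contact force between any of die_a, die_b, die_c and gauge above 15 N).
It fails at once if a spool, the pin jar or the tape case moved more than 20 mm (distance of any of spool_blue_mid, spool_yellow_mid, pin_jar_mid, tape_case_mid from where it was at the start of the episode above 0.02 m).
It also fails if it takes over 54 s, if anything falls off the work surface, if the arm or the gripper's body presses on something with over 40 N, if the wrist force passes 120 N, or if a joint passes its speed limit or range.

## Working session

There is one attempt and no reset: what is moved stays moved. The work goes in short steps, Python scripts to look and compute and a shell command to move; the robot and the scene stay as the last step left them, time stands still between calls to the robot, and variables do not carry over. Pictures are saved under pics/ and viewed, and the job is handed in when it is done.

```bash
ls; mkdir -p pics
python3 - <<'E'
from workcell import env
import cv2,numpy as np
print(env.get_state())
for n in("top","side"):
    im=env.read_camera(n); cv2.imwrite(f"pics/{n}0.png",im); 
    m=env.camera_model(n);print(n,m)
E
```

```text
pics
{'clock': 0.0, 'joint_pos': array([ 9.75398900e-01,  3.13990587e-01,  4.49525719e-02,  1.30363574e+00,
       -7.97951134e-06,  1.43122374e+00]), 'qvel': array([ 0.00064786,  0.00131832,  0.00048652,  0.00097878, -0.00117139,
       -0.00022328]), 'tau': array([-1.15726001e-03, -4.80628967e+01,  2.98533922e+01,  1.94303063e-02,
       -1.44494816e-04,  8.66258404e-06]), 'tcp_pos': array([0.25280767, 0.51584173, 0.23040369]), 'orientation': array([-0.68820037,  0.6894413 , -0.1600026 ,  0.15953092]), 'wrist_force': array([-0.17289097,  0.24636901,  0.05680919]), 'ft_torque': array([ 0.00769842, -0.02042793, -0.03242223]), 'finger_gap': 0.08534308574932101}
top {'fx': 400.085134689886, 'fy': 400.085134689886, 'cx': 320.0882405179761, 'cy': 200.70604716732714, 'distortion': array([-0.0086738,  0.       ,  0.       ,  0.       ,  0.       ]), 'R': array([[ 0.02635614, -0.99964608,  0.00361613],
       [-0.99884818, -0.02647985, -0.0400142 ],
       [ 0.04009579, -0.00255735, -0.99919257]]), 't': array([-0.09710673,  0.53074868,  1.15055997])}
side {'fx': 455.80346996756884, 'fy': 455.80346996756884, 'cx': 317.332925305808, 'cy': 194.97830189095865, 'distortion': array([-0.12153649,  0.        ,  0.        ,  0.        ,  0.        ]), 'R': array([[ 0.94251856, -0.33409579, -0.00622715],
       [-0.23862207, -0.65989806, -0.71245636],
       [ 0.23391939,  0.67298927, -0.70168879]]), 't': array([-0.53969701,  0.13184501,  1.1693896 ])}
```

View pics/top0.png

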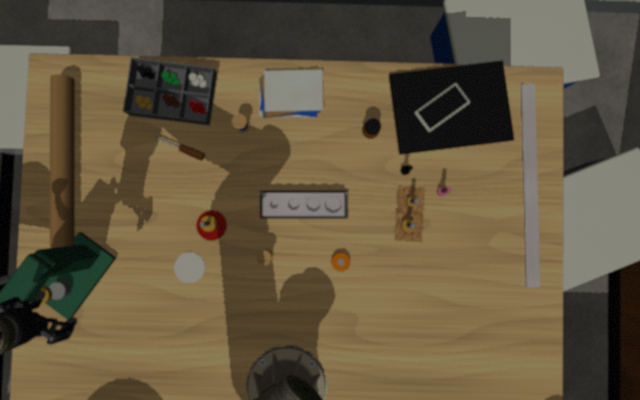

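View pics/side0.png

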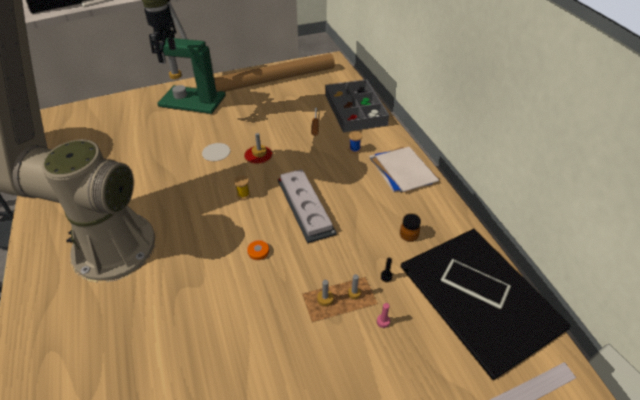

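The top view shows the red mat with its die near (210,224), the gauge at (260–348, 190–218), and the cork board at (410,213). In the side view the mat die is near (258,148) and the gauge near (305,205). I'll enlarge these areas next.

```bash
cat > h.py <<'E'
from workcell import env
import cv2,numpy as np
def K(m): return np.array([[m["fx"],0,m["cx"]],[0,m["fy"],m["cy"]],[0,0,1]])
def ray(n,uv):
    m=env.camera_model(n)
    p=cv2.undistortPoints(np.array(uv,float).reshape(-1,1,2),K(m),m["distortion"]).reshape(-1,2)
    R=np.array(m["R"]);d=np.c_[p,np.ones(len(p))]@R
    return -R.T@np.array(m["t"]),d
def onz(n,uv,z):
    c,d=ray(n,uv); return c+d*((z-c[2])/d[:,2])[:,None]
def proj(n,X):
    m=env.camera_model(n);R=np.array(m["R"])
    return cv2.projectPoints(np.array(X,float).reshape(-1,1,3),cv2.Rodrigues(R)[0],np.array(m["t"]),K(m),m["distortion"])[0].reshape(-1,2)
def two(uvt,uvs):
    c1,d1=ray("top",uvt);c2,d2=ray("side",uvs);d1=d1[0];d2=d2[0]
    s=np.linalg.lstsq(np.c_[d1,-d2],c2-c1,rcond=None)[0]
    a=c1+s[0]*d1;b=c2+s[1]*d2
    return (a+b)/2,np.linalg.norm(a-b)
E
python3 - <<'E'
import cv2,numpy as np
t=cv2.imread("pics/top0.png");s=cv2.imread("pics/side0.png")
a=cv2.resize(t[175:255,180:360],None,fx=4.4,fy=4.4,interpolation=cv2.INTER_CUBIC)
b=cv2.resize(s[125:245,230:350],None,fx=5,fy=5,interpolation=cv2.INTER_CUBIC)
cv2.imwrite("pics/a.png",a);cv2.imwrite("pics/b.png",b)
E
```

```text
(no output)
```

View pics/a.png

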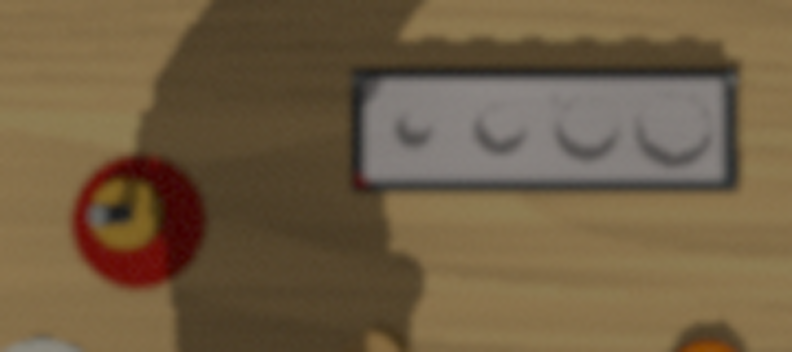

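View pics/b.png

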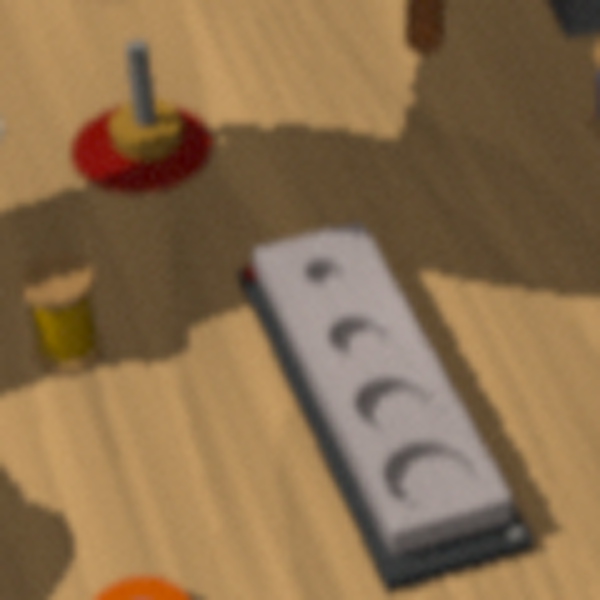

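```bash
cat > m.py <<'E'
from h import *
def scale(im,x0,y0,x1,y1,f=8):
    return cv2.resize(im[y0:y1,x0:x1],None,fx=f,fy=f,interpolation=cv2.INTER_CUBIC)
def back(p,x0,y0,f=8): return (np.array(p,float)+.5)/f-.5+np.array([x0,y0])
E
python3 - <<'E'
from m import *
for n,(x0,y0,x1,y1) in dict(top=(250,180,358,230),side=(270,160,345,250)).items():
    im=cv2.imread(f"pics/{n}0.png");z=scale(im,x0,y0,x1,y1)
    hsv=cv2.cvtColor(z,cv2.COLOR_BGR2HSV)
    S,V=hsv[...,1],hsv[...,2]
    fr=((S<75)).astype(np.uint8)*255
    pl=((S<60)&(V>(105 if n=="top" else 110))).astype(np.uint8)*255
    for nm,mk in(("frame",fr),("plate",pl)):
        mk=cv2.morphologyEx(mk,cv2.MORPH_OPEN,np.ones((9,9)))
        cs,_=cv2.findContours(mk,cv2.RETR_EXTERNAL,cv2.CHAIN_APPROX_NONE)
        c=max(cs,key=cv2.contourArea);cv2.drawContours(z,[c],-1,(0,255,0) if nm=="frame" else (0,0,255),1)
        h=cv2.convexHull(c)
        if n=="top":
            box=cv2.boxPoints(cv2.minAreaRect(c));
            P=onz(n,back(box,x0,y0),.012 if nm=="frame" else .034)
            print(n,nm,np.round(P,4).tolist(),"c",P.mean(0),[np.linalg.norm(P[i]-P[i-1]).round(4) for i in range(4)])
    print(z.shape);cv2.imwrite(f"pics/g_{n}.png",cv2.resize(z,None,fx=.9,fy=.9) if n=="top" else cv2.resize(z,None,fx=.8,fy=.8))
E
```

```text
top frame [[0.558, 0.093, 0.012], [0.5657, -0.1609, 0.012], [0.4864, -0.1631, 0.012], [0.4788, 0.0901, 0.012]] c [ 0.52225502 -0.03520502  0.012     ] [np.float64(0.0793), np.float64(0.254), np.float64(0.0793), np.float64(0.2533)]
top plate [[0.4864, 0.0792, 0.034], [0.5507, 0.0813, 0.034], [0.5568, -0.1496, 0.034], [0.4925, -0.1511, 0.034]] c [ 0.52158626 -0.03504467  0.034     ] [np.float64(0.2304), np.float64(0.0644), np.float64(0.2309), np.float64(0.0644)]
(400, 864, 3)
(720, 600, 3)
```

View pics/g_top.png

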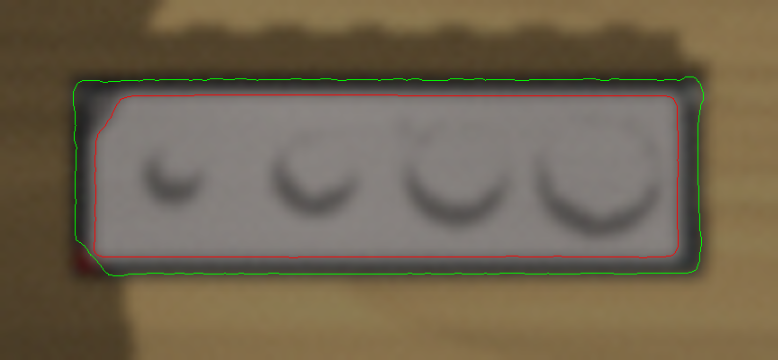

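View pics/g_side.png

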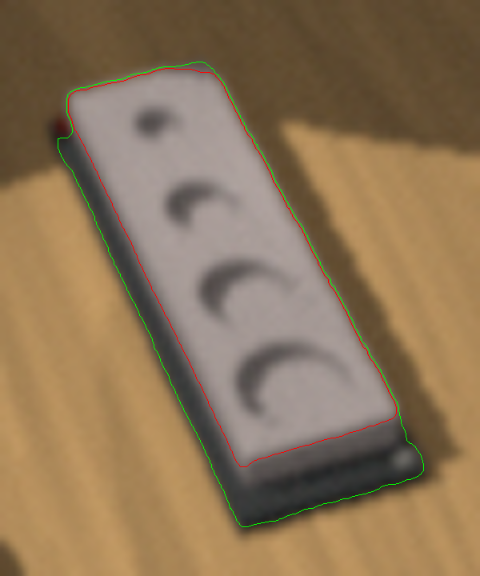

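Run:
```python
from m import *
from scipy.spatial.transform import Rotation as Rn
s=env.get_state();q=s["orientation"];print("tool axes cols\n",Rn.from_quat(np.r_[q[1:],q[0]]).as_matrix().round(4))
# side plate
x0,y0,x1,y1=270,160,345,250
z=scale(cv2.imread("pics/side0.png"),x0,y0,x1,y1);hsv=cv2.cvtColor(z,cv2.COLOR_BGR2HSV)
mk=((hsv[...,1]<60)&(hsv[...,2]>110)).astype(np.uint8)*255
cs,_=cv2.findContours(cv2.morphologyEx(mk,cv2.MORPH_OPEN,np.ones((9,9))),cv2.RETR_EXTERNAL,cv2.CHAIN_APPROX_NONE)
c=max(cs,key=cv2.contourArea).reshape(-1,2)
W=onz("side",back(c,x0,y0),.034)
box=cv2.boxPoints(cv2.minAreaRect((W[:,:2]*1000).astype(np.float32)));print("side plate",box.round(1).tolist(),box.mean(0))
# mat + die
for n,(x0,y0,x1,y1) in dict(top=(190,200,232,248),side=(235,120,285,170)).items():
    z=scale(cv2.imread(f"pics/{n}0.png"),x0,y0,x1,y1,12);hsv=cv2.cvtColor(z,cv2.COLOR_BGR2HSV);H,S,V=[hsv[...,i] for i in range(3)]
    red=(((H<8)|(H>172))&(S>140)&(V>50)); br=((H>14)&(H<32)&(S>110)&(V>60))
    # brass within mat hull
    def big(m):
        cs,_=cv2.findContours((m*255).astype(np.uint8),cv2.RETR_EXTERNAL,cv2.CHAIN_APPROX_NONE);return max(cs,key=cv2.contourArea)
    ch=cv2.convexHull(big(red));hm=np.zeros(z.shape[:2],np.uint8);cv2.drawContours(hm,[ch],-1,255,-1)
    W=onz(n,back(ch.reshape(-1,2),x0,y0,12),.002);(cc,r)=cv2.minEnclosingCircle((W[:,:2]*1000).astype(np.float32));
    print(n,"mat",cc,r)
    cb=big(br&(hm>0));hb=cv2.convexHull(cb)
    W=onz(n,back(hb.reshape(-1,2),x0,y0,12),.012);(cc,r)=cv2.minEnclosingCircle((W[:,:2]*1000).astype(np.float32));
    print(n,"head at z12",cc,r)
    cv2.drawContours(z,[ch],-1,(0,255,0),1);cv2.drawContours(z,[hb],-1,(255,0,0),1)
    cv2.imwrite(f"pics/d_{n}.png",z)
a=cv2.imread("pics/d_top.png");b=cv2.imread("pics/d_side.png");h=600;a=cv2.resize(a,(350,400));b=cv2.resize(b,(400,400));cv2.imwrite("pics/d.png",np.hstack([a,b]))
```

```text
tool axes cols
 [[ 8.979e-01 -9.000e-04  4.402e-01]
 [-4.402e-01 -1.400e-03  8.979e-01]
 [-2.000e-04 -1.000e+00 -1.600e-03]]
side plate [[482.20001220703125, 78.5], [488.29998779296875, -158.60000610351562], [559.9000244140625, -156.8000030517578], [553.9000244140625, 80.30000305175781]] [521.0893  -39.16317]
top mat (454.6752014160156, 232.8354949951172) 43.31509017944336
top head at z12 (460.15966796875, 238.885498046875) 24.02178382873535
side mat (455.38128662109375, 228.03961181640625) 43.68840789794922
side head at z12 (457.8615417480469, 229.3981475830078) 27.142078399658203
```

View pics/d.png

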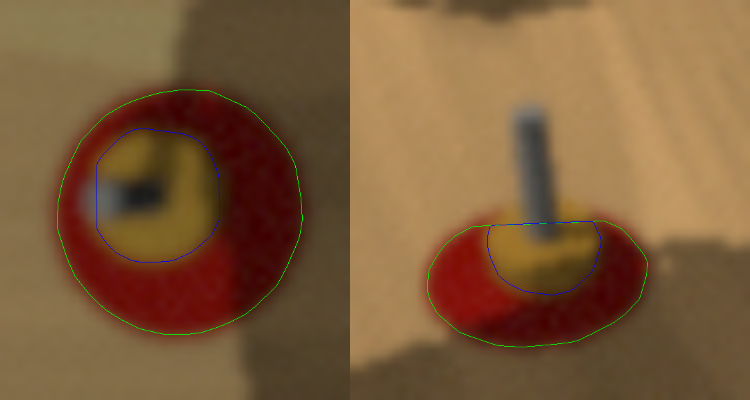

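Run:
```python
from m import *
print("shaft top",two([201.3,223.5],[256.7,133.0]))
print(onz("top",[[201.3,223.5]],.076),onz("side",[[256.7,133.0]],.076))
print("head top c (z17)",onz("top",[[190+158/8.33-.5,200+196/8.33-.5]],.017))
# side head: left/right edges 487..602 ->mid; base of shaft at (543-350)
print("shaft base side z17",onz("side",[[235+193/8-.5,120+236/8-.5]],.017))
```

```text
shaft top (array([0.46055329, 0.24024051, 0.07415381]), np.float64(0.002073787174796613))
[[0.45959393 0.23997607 0.076     ]] [[0.46110317 0.23739331 0.076     ]]
head top c (z17) [[0.4600424  0.23662514 0.017     ]]
shaft base side z17 [[0.46037167 0.23305167 0.017     ]]
```

```bash
python3 -m inch '[[[20,0,-10,-2],[55,0,-28,-5],[93,0,-48,-9],[131,0,-68,-13],[169,10,-88,-17],[207,20,-107,-21],[245,30,-126,-24],[280,45,-144,-26],[302,55,-156,-27.7],[309,60,-159,-27.7]]]' 60 25
python3 - <<'E'
from m import *
from scipy.spatial.transform import Rotation as Rn
s=env.get_state();q=s["orientation"];print(s["tcp_pos"],s["joint_pos"],"\n",Rn.from_quat(np.r_[q[1:],q[0]]).as_matrix().round(4))
E
```

```text
clock: 1.1
tcp_pos: [0.4612, 0.2352, 0.1699]
orientation: [-0.707, 0.707, 0.008, -0.009]
wrist_force: [-0.0, 0.4, 0.4]
finger_gap: 0.0598
[0.46118441 0.23517932 0.16985518] [ 3.16626805e-01  2.32005808e-01 -2.15959228e-01  1.12489695e+00
 -3.55986423e-04  2.92258762e-01] 
 [[ 9.997e-01 -1.900e-03 -2.440e-02]
 [ 2.440e-02 -1.000e-03  9.997e-01]
 [-1.900e-03 -1.000e+00 -9.000e-04]]
```

```bash
cat > look.py <<'E'
import sys
from m import *
tag=sys.argv[1]; t=[int(v) for v in sys.argv[2:6]]; s=[int(v) for v in sys.argv[6:10]]
o=[]
for n,b in(("top",t),("side",s)):
    im=env.read_camera(n);cv2.imwrite(f"pics/{tag}_{n}.png",im)
    c=im[b[1]:b[3],b[0]:b[2]];f=min(390/c.shape[1],560/c.shape[0]);c=cv2.resize(c,None,fx=f,fy=f,interpolation=cv2.INTER_CUBIC);print(n,"scale",f)
    o.append(cv2.copyMakeBorder(c,0,560-c.shape[0],0,395-c.shape[1],cv2.BORDER_CONSTANT))
o=np.hstack(o);cv2.imwrite(f"pics/{tag}.png",np.clip(o*1.5,0,255).astype(np.uint8))
print({k:np.round(v,4) for k,v in env.get_state().items() if k in("clock","tcp_pos","wrist_force","finger_gap")})
E
python3 look.py l1 170 190 250 260 215 90 305 180
```

```text
top scale 4.875
side scale 4.333333333333333
{'clock': np.float64(1.2), 'tcp_pos': array([0.4604, 0.2367, 0.1703]), 'wrist_force': array([-0.9341,  0.1759, -0.6119]), 'finger_gap': np.float64(0.0602)}
```

View pics/l1.png

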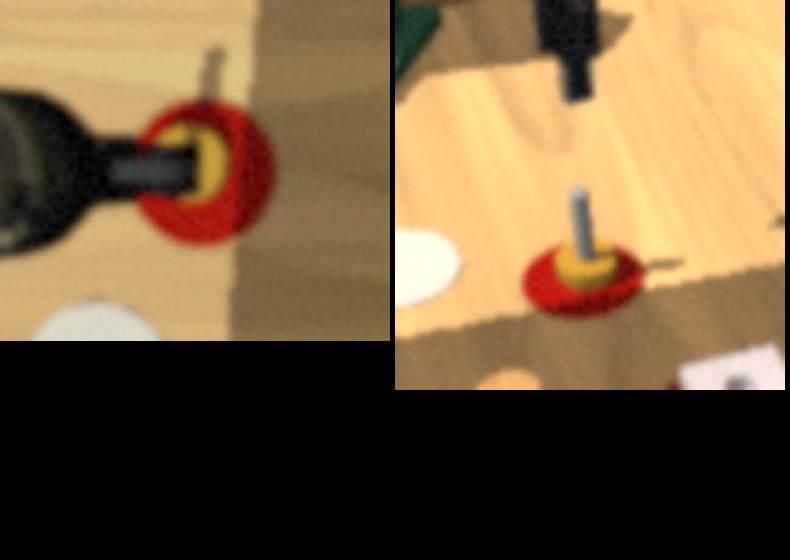

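Run:
```python
from m import *
print(proj("top",[[.4604,.2367,.17],[.4604,.2367,.2]]),proj("side",[[.4604,.2367,.17],[.4604,.2367,.076],[.4604,.2367,.017]]))
```

```text
[[191.60415241 223.84659192]
 [187.68001372 224.06604166]] [[253.44846925 107.23381603]
 [256.5308339  133.17683403]
 [258.34960678 148.31212897]]
```

```bash
python3 -m inch '[[[0,15,0,0],[0,40,0,0],[0,65,0,0],[0,90,0,0],[0,110,0,0],[0,122,0,0],[0,128,0,0],[0,131,0,0],[0,131,0,0]]]' 50
python3 look.py l2 170 190 250 260 215 90 305 180
```

```text
clock: 2.1
tcp_pos: [0.4609, 0.238, 0.0408]
orientation: [0.707, -0.707, -0.01, 0.01]
wrist_force: [0.5, 0.3, -0.7]
finger_gap: 0.0499
top scale 4.875
side scale 4.333333333333333
{'clock': np.float64(2.2), 'tcp_pos': array([0.4613, 0.2379, 0.0412]), 'wrist_force': array([-0.6392,  0.1374, -0.6547]), 'finger_gap': np.float64(0.0499)}
```

View pics/l2.png

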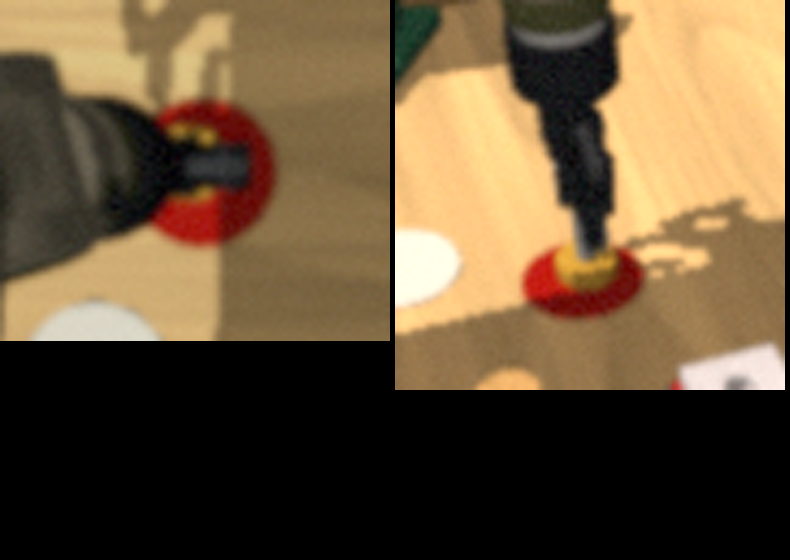

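```bash
python3 -m inch '[[[0,0,0,0],[0,0,0,0],[0,0,0,0],[0,0,0,0],[0,0,0,0],[0,0,0,0],[0,0,0,0],[0,0,0,0]]]' 5 30
python3 -m inch '[[[0,0,0,0],[0,-1,0,0],[0,-3,0,0],[0,-6,0,0],[0,-10,0,0],[0,-10,0,0]]]'
```

```text
clock: 3.0
tcp_pos: [0.461, 0.2377, 0.0407]
orientation: [0.707, -0.707, -0.01, 0.009]
wrist_force: [-1.2, 0.1, 5.2]
finger_gap: 0.0132
clock: 3.6
tcp_pos: [0.461, 0.2377, 0.0508]
orientation: [0.707, -0.707, -0.01, 0.009]
wrist_force: [-0.4, 0.5, -1.5]
finger_gap: 0.0131
```

```bash
python3 -m inch '[[[0,-10,0,0],[0,-30,0,0],[5,-50,-10,0],[12,-60,-35,0],[20,-60,-65,0],[29,-60,-97,0],[38,-60,-130,0],[46,-60,-160,0],[52,-60,-182,0],[54,-60,-190,0]]]'
python3 -m inch '[[[0,0,0,0],[0,0,0,0]]]'
python3 look.py l3 220 160 360 240 240 90 350 240
```

```text
clock: 4.6
tcp_pos: [0.5207, 0.0471, 0.111]
orientation: [-0.707, 0.707, 0.009, -0.008]
wrist_force: [0.2, -0.2, -2.7]
finger_gap: 0.0134
clock: 4.8
tcp_pos: [0.5195, 0.0497, 0.1104]
orientation: [0.707, -0.707, -0.01, 0.01]
wrist_force: [0.0, 0.9, -1.9]
finger_gap: 0.0133
top scale 2.7857142857142856
side scale 3.5454545454545454
{'clock': np.float64(4.9), 'tcp_pos': array([0.5194, 0.0502, 0.1103]), 'wrist_force': array([ 1.2146,  0.5301, -0.8894]), 'finger_gap': np.float64(0.0129)}
```

View pics/l3.png

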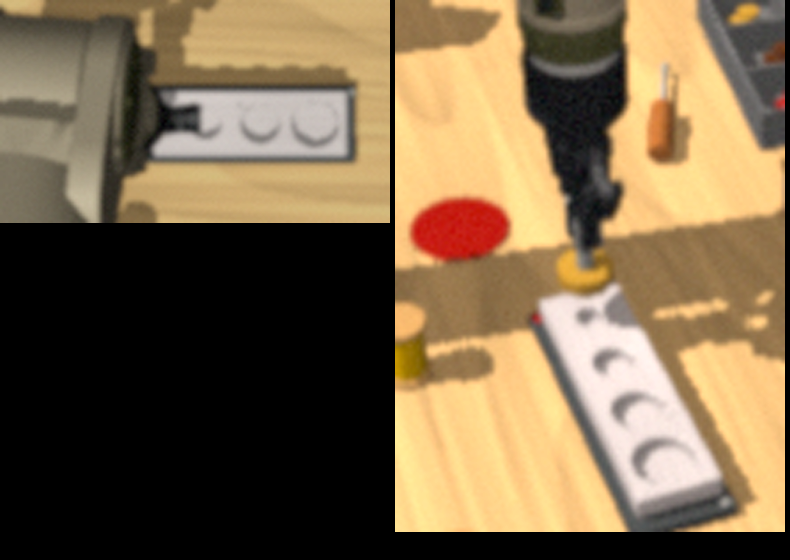

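```bash
cat > brass.py <<'E'
import sys
from m import *
def brass(im,x0,y0,x1,y1,f=12):
    z=scale(im,x0,y0,x1,y1,f);hsv=cv2.cvtColor(z,cv2.COLOR_BGR2HSV);H,S,V=[hsv[...,i] for i in range(3)]
    mk=((H>14)&(H<32)&(S>float(sys.argv[6]) if len(sys.argv)>6 else (H>14)&(H<32)&(S>150)&(V>60)))
    mk=cv2.morphologyEx((mk*255).astype(np.uint8),cv2.MORPH_OPEN,np.ones((7,7)))
    cs,_=cv2.findContours(mk,cv2.RETR_EXTERNAL,cv2.CHAIN_APPROX_NONE);c=max(cs,key=cv2.contourArea)
    cv2.drawContours(z,[c],-1,(0,255,0),1)
    p=back(c.reshape(-1,2),x0,y0,f);return p,z
E
python3 - <<'E'
import sys
from brass import *
im=cv2.imread("pics/l3_side.png")
x0,y0,x1,y1=278,150,308,180
p,z=brass(im,x0,y0,x1,y1);cv2.imwrite("pics/br.png",z)
lo,hi=p.min(0),p.max(0);mid=(lo+hi)/2;print(lo,hi,mid,hi-lo)
tcp=env.get_state()["tcp_pos"];foot=tcp[2]-.039
w=onz("side",[mid],foot+.0084)[0];print("head xy side",w,"tcp",tcp,"diam est",onz("side",[[lo[0],mid[1]],[hi[0],mid[1]]],foot+.0084))
u=np.array([-.027,.9996])
c=np.array([.5211,-.0392])
for i,d in enumerate((84,28,-28,-84)):print(i+1,c+u*d/1000, np.array([.5219,-.0351])+u*d/1000)
E
```

```text
[284.875      159.79166667] [301.29166667 171.875     ] [293.08333333 165.83333333] [16.41666667 12.08333333]
head xy side [0.51889325 0.0490278  0.07973431] tcp [0.51935349 0.0501552  0.11033431] diam est [[0.49738198 0.05686344 0.07973431]
 [0.54038429 0.04120997 0.07973431]]
1 [0.518832  0.0447664] [0.519632  0.0488664]
2 [ 0.520344  -0.0112112] [ 0.521144  -0.0071112]
3 [ 0.521856  -0.0671888] [ 0.522656  -0.0630888]
4 [ 0.523368  -0.1231664] [ 0.524168  -0.1190664]
```

View pics/br.png

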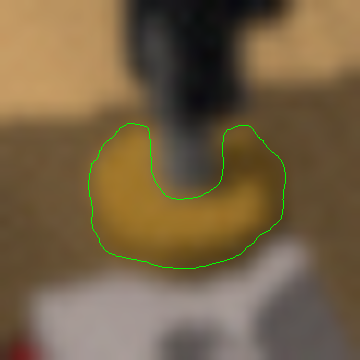

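```bash
cat > edge.py <<'E'
from m import *
def g(n):
    im=cv2.GaussianBlur(cv2.imread(f"pics/{n}0.png"),(0,0),.6).astype(np.float32).sum(2)
    u=np.array([-.027,.99964]);v=np.array([.99964,.027]);c=np.array([.5215,-.037])
    def edges(along,perp,half,offs,sgn):
        r=[]
        for o in offs:
            s=np.arange(half-.012,half+.012,.0003)
            P=c+np.outer(sgn*s,along)+o*perp
            uv=proj(n,np.c_[P,np.full(len(P),.034)]).astype(np.float32)
            pr=cv2.remap(im,uv[:,0].reshape(1,-1),uv[:,1].reshape(1,-1),cv2.INTER_CUBIC)[0]
            gr=np.gradient(pr);i=np.argmin(gr);w=np.clip(-gr[max(0,i-6):i+7],0,None)
            r.append(sgn*(s[max(0,i-6):i+7]@w/w.sum()))
        return np.array(r)*1000
    a=edges(u,v,.116,np.arange(-.02,.021,.005),1);b=edges(u,v,.116,np.arange(-.024,.025,.006),-1)
    e=edges(v,u,.033,np.arange(-.09,.1,.01),1);f=edges(v,u,.033,np.arange(-.09,.1,.01),-1)
    print(n,"\n+y",a.round(1),"\n-y",b.round(1),"\n+x",e.round(1),"\n-x",f.round(1))
    m=[np.median(q) for q in(a,b,e,f)];print("meds",np.round(m,2));cc=c+u*(m[0]+m[1])/2000+v*(m[2]+m[3])/2000;print("centre",cc)
g("top");g("side")
E
python3 edge.py
```

```text
top 
+y [119.  119.  118.8 119.  119.1 118.8 119.  119.  116.4] 
-y [-114.5 -114.3 -114.3 -114.3 -114.3 -114.5 -114.5 -114.3 -114.5] 
+x [34.2 34.2 34.2 34.2 34.2 34.2 34.2 34.2 34.2 34.4 34.4 34.4 34.4 34.4
 34.2 34.2 34.2 34.2 34.2] 
-x [-33.7 -33.8 -33.7 -31.6 -31.4 -31.4 -31.4 -33.8 -31.4 -31.4 -34.  -31.5
 -33.7 -33.8 -31.4 -33.8 -33.7 -33.7 -33.7]
meds [ 119.01 -114.31   34.18  -33.71]
centre [ 0.52167248 -0.03464462]
side 
+y [116.3 114.8 117.2 115.4 118.  116.  114.2 112.5 110.6] 
-y [-119.1 -117.7 -116.4 -118.9 -117.8 -116.4 -118.3 -117.2 -119.7] 
+x [34.  35.  33.4 34.5 35.5 33.7 34.7 33.2 34.  34.8 35.3 33.4 34.  35.3
 35.6 33.4 34.  34.6 34.9] 
-x [-35.7 -35.  -36.6 -36.  -38.  -34.7 -36.9 -36.3 -35.5 -37.7 -37.1 -36.8
 -36.3 -35.8 -35.5 -35.5 -34.9 -37.4 -37.2]
meds [ 115.39 -117.76   34.52  -36.29]
centre [ 0.52064719 -0.03821056]
```

```bash
python3 -m inch '[[[0,0,-0.8,0],[0,4,-1.5,0],[0,10,-1.5,0],[0,17,-1.5,0],[0,24,-1.5,0],[0,29,-1.5,0],[0,32,-1.5,0],[0,33,-1.5,0],[0,34,-1.5,0],[0,34,-1.5,0]]]'
python3 -m inch '[[[0,1,0,0],[0,1,0,0],[0,1,0,0]]]'
python3 -m inch '[[[0,1,0,0],[0,1,0,0],[0,1,0,0]]]'
python3 -m inch '[[[0,1,0,0],[0,1,0,0],[0,1,0,0]]]'
```

```text
clock: 5.9
tcp_pos: [0.52, 0.0476, 0.0764]
orientation: [0.707, -0.707, -0.01, 0.01]
wrist_force: [-0.1, 0.5, -1.2]
finger_gap: 0.0131
clock: 6.2
tcp_pos: [0.52, 0.0476, 0.0754]
orientation: [0.707, -0.707, -0.01, 0.01]
wrist_force: [-0.2, 0.2, -0.4]
finger_gap: 0.0132
clock: 6.5
tcp_pos: [0.5198, 0.0476, 0.0743]
orientation: [0.707, -0.707, -0.01, 0.01]
wrist_force: [-0.6, -0.5, -2.1]
finger_gap: 0.013
clock: 6.8
tcp_pos: [0.5198, 0.0476, 0.0733]
orientation: [0.707, -0.707, -0.01, 0.01]
wrist_force: [-0.7, -0.2, -1.8]
finger_gap: 0.013
```

```bash
python3 look.py l4 220 160 360 240 270 140 345 245
```

```text
top scale 2.7857142857142856
side scale 5.2
{'clock': np.float64(6.9), 'tcp_pos': array([0.5199, 0.0476, 0.0733]), 'wrist_force': array([ 0.4644,  0.0803, -1.6726]), 'finger_gap': np.float64(0.0133)}
```

View pics/l4.png

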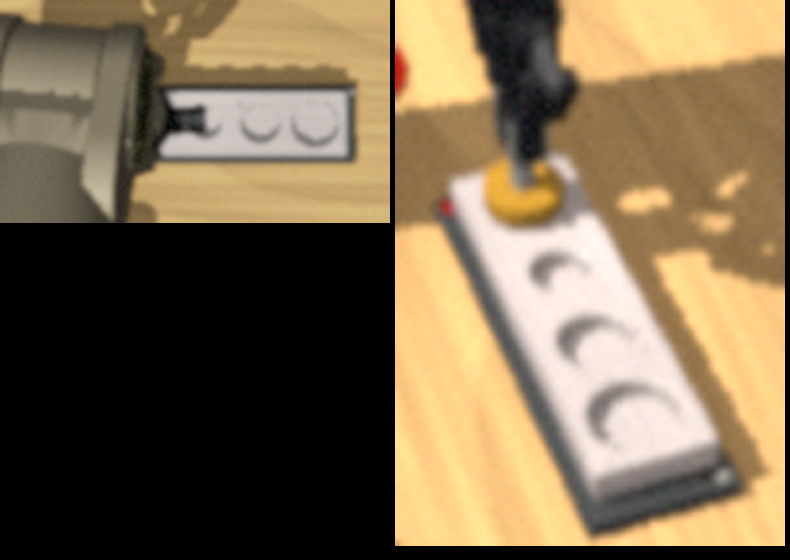

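Run:
```python
import sys
from brass import *
for nm,p in dict(w4=(295,380),w3=(248,293),w2=(201,207),w1=(154,122)).items():
    print(nm,onz("side",[[p[0]/6.4+270-.5,p[1]/6.4+160-.5]],.034)[0])
for thr in (110,150):
    sys.argv=["x"]*6+[str(thr)]
    im=cv2.imread("pics/l4_side.png");p,z=brass(im,282,166,306,186)
    lo,hi=p.min(0),p.max(0);mid=(lo+hi)/2;print(thr,mid,hi-lo,onz("side",[mid],.034+.0084)[0],env.get_state()["tcp_pos"])
cv2.imwrite("pics/br2.png",cv2.resize(z,None,fx=2,fy=2))
```

```text
w4 [ 0.5250981  -0.12111472  0.034     ]
w3 [ 0.52293338 -0.06787564  0.034     ]
w2 [ 0.52043404 -0.01197848  0.034     ]
w1 [0.51756949 0.04681371 0.034     ]
110 [291.66666667 174.20833333] [20.25       17.33333333] [0.51556769 0.05733216 0.0424    ] [0.5198837  0.04763687 0.07329937]
150 [294.25       176.33333333] [13.91666667 12.08333333] [0.51979752 0.04620789 0.0424    ] [0.5198837  0.04763687 0.07329937]
```

View pics/br2.png

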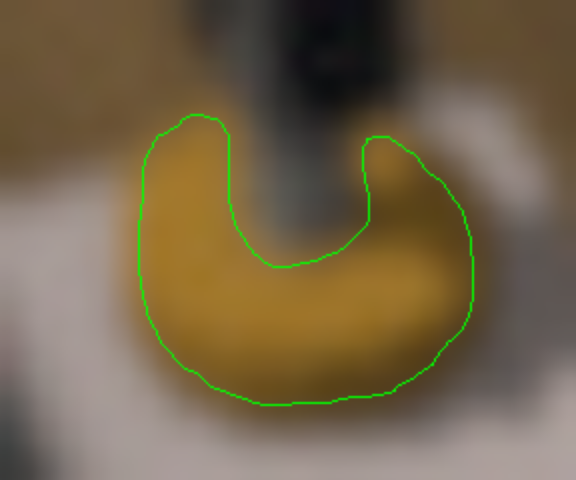

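```bash
python3 -m inch '[[[0,1,0,0],[0,1,0,0],[0,1,0,0]]]'
python3 -m inch '[[[0,1,0,0],[0,1,0,0],[0,1,0,0]]]'
python3 -m inch '[[[0,1,0,0],[0,1,0,0],[0,1,0,0]]]'
```

```text
clock: 7.2
tcp_pos: [0.5201, 0.0476, 0.0726]
orientation: [0.707, -0.707, -0.01, 0.01]
wrist_force: [0.5, -0.3, 0.9]
finger_gap: 0.0131
clock: 7.5
tcp_pos: [0.5201, 0.0476, 0.0715]
orientation: [0.707, -0.707, -0.01, 0.01]
wrist_force: [-0.2, 0.0, 3.2]
finger_gap: 0.0134
clock: 7.8
tcp_pos: [0.5201, 0.0476, 0.0705]
orientation: [0.707, -0.707, -0.01, 0.01]
wrist_force: [-0.0, -0.6, 4.6]
finger_gap: 0.0132
```

```bash
python3 -m inch '[[[0,-4,0,0],[0,-12,0,0],[-0.7,-14,-8,0],[-0.7,-14,-24,0],[-0.7,-14,-42,0],[-0.7,-14,-53,0],[-0.7,-12,-56,0],[-0.7,-8,-56,0],[-0.7,-4,-56,0],[-0.7,-3,-56,0]]]'
python3 look.py l5 220 160 360 240 270 140 345 245
```

```text
clock: 8.8
tcp_pos: [0.5202, -0.0079, 0.0726]
orientation: [0.707, -0.707, -0.01, 0.01]
wrist_force: [-0.6, -0.4, 1.8]
finger_gap: 0.0133
top scale 2.7857142857142856
side scale 5.2
{'clock': np.float64(8.9), 'tcp_pos': array([ 0.5204, -0.0078,  0.073 ]), 'wrist_force': array([ 0.0359, -0.8023, -1.182 ]), 'finger_gap': np.float64(0.0131)}
```

View pics/l5.png

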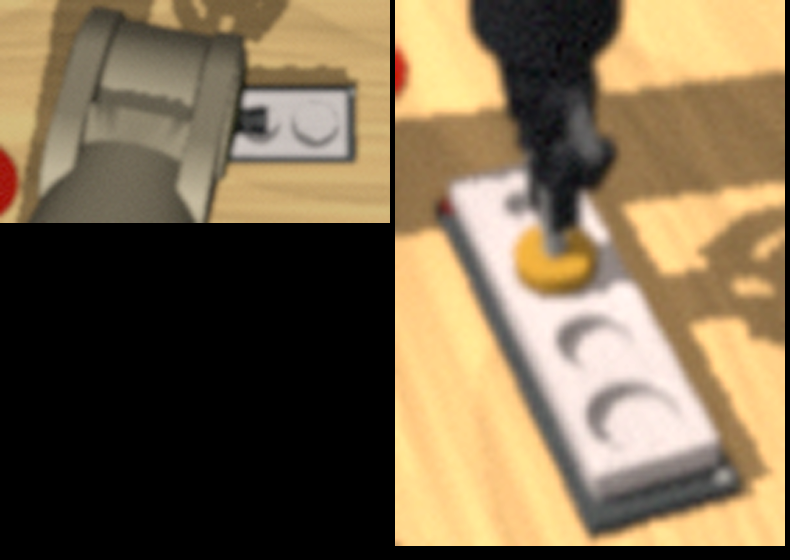

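```bash
python3 -m inch '[[[0,1,0,0],[0,1,0,0],[0,1,0,0]]]'
python3 -m inch '[[[0,1,0,0],[0,1,0,0],[0,1,0,0]]]'
python3 -m inch '[[[0,0.5,0,0],[0,0.5,0,0],[0,0.5,0,0]]]'
```

```text
clock: 9.2
tcp_pos: [0.5209, -0.0081, 0.0726]
orientation: [0.707, -0.707, -0.01, 0.01]
wrist_force: [-0.4, 2.3, 1.5]
finger_gap: 0.0131
clock: 9.5
tcp_pos: [0.521, -0.0084, 0.0715]
orientation: [0.707, -0.707, -0.01, 0.01]
wrist_force: [-0.6, 0.9, 2.4]
finger_gap: 0.0127
clock: 9.8
tcp_pos: [0.521, -0.0084, 0.071]
orientation: [-0.707, 0.707, 0.01, -0.01]
wrist_force: [-0.7, 0.7, 3.4]
finger_gap: 0.0132
```

```bash
python3 -m inch '[[[0,-4,0,0],[0,-12,0,0],[-0.3,-14,-8,0],[-0.3,-14,-24,0],[-0.3,-14,-42,0],[-0.3,-14,-53,0],[-0.3,-12,-55.5,0],[-0.3,-8,-55.5,0],[-0.3,-5,-55.5,0],[-0.3,-5,-55.5,0]]]'
python3 -m inch '[[[0,0,0,0],[0,0,0,0]]]'
python3 look.py l6 220 160 360 240 280 160 345 245
python3 - <<'E'
import sys
from brass import *
im=cv2.imread("pics/l6_side.png");p,z=brass(im,294,190,326,214)
lo,hi=p.min(0),p.max(0);mid=(lo+hi)/2;t=env.get_state()["tcp_pos"];print(mid,hi-lo,onz("side",[mid],t[2]-.039+.0084)[0],t)
cv2.imwrite("pics/br3.png",cv2.resize(z,None,fx=2,fy=2))
E
```

```text
clock: 10.8
tcp_pos: [0.5212, -0.0631, 0.075]
orientation: [0.707, -0.707, -0.009, 0.011]
wrist_force: [-1.1, -0.7, -1.4]
finger_gap: 0.0132
clock: 11.0
tcp_pos: [0.522, -0.0635, 0.0758]
orientation: [0.707, -0.707, -0.01, 0.01]
wrist_force: [-0.2, 0.1, -0.3]
finger_gap: 0.013
top scale 2.7857142857142856
side scale 6.0
{'clock': np.float64(11.1), 'tcp_pos': array([ 0.5221, -0.0636,  0.0759]), 'wrist_force': array([ 0.9609, -0.3716, -2.0639]), 'finger_gap': np.float64(0.013)}
[307.54166667 202.625     ] [14.83333333 12.33333333] [ 0.52100719 -0.06840011  0.04533578] [ 0.52208016 -0.06364111  0.07593578]
```

View pics/l6.png

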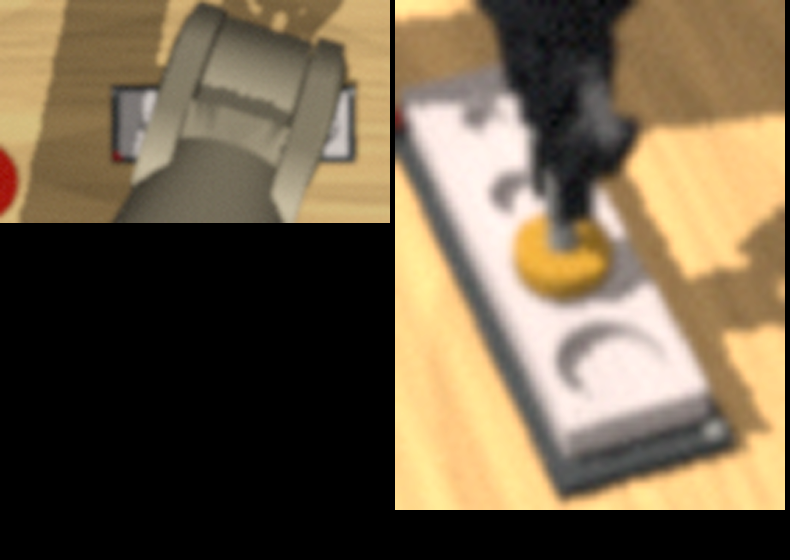

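View pics/br3.png

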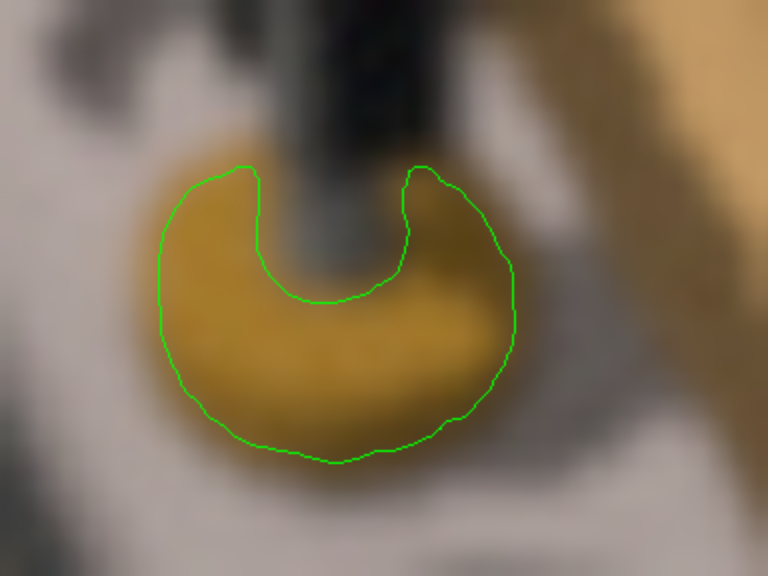

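```bash
python3 -m inch '[[[0.7,0,0.7,0],[0.7,1,0.7,0],[0.7,2,0.7,0],[0.7,3,0.7,0],[0.7,3,0.7,0]]]'
python3 -m inch '[[[0,1,0,0],[0,1,0,0],[0,1,0,0]]]'
python3 -m inch '[[[0,1,0,0],[0,1,0,0],[0,1,0,0]]]'
```

```text
clock: 11.6
tcp_pos: [0.5226, -0.0632, 0.0727]
orientation: [0.707, -0.707, -0.01, 0.01]
wrist_force: [-1.0, 0.5, -1.4]
finger_gap: 0.0132
clock: 11.9
tcp_pos: [0.5228, -0.0632, 0.0721]
orientation: [0.707, -0.707, -0.01, 0.01]
wrist_force: [-0.5, 0.2, 1.9]
finger_gap: 0.0129
clock: 12.2
tcp_pos: [0.5229, -0.0632, 0.071]
orientation: [0.707, -0.707, -0.01, 0.01]
wrist_force: [-0.4, -0.1, 3.9]
finger_gap: 0.0128
```

Run:
```python
from m import *
t=cv2.imread("pics/top0.png");s=cv2.imread("pics/side0.png")
f=lambda im,x0,y0,x1,y1,k:cv2.resize(im[y0:y1,x0:x1],None,fx=k,fy=k,interpolation=cv2.INTER_CUBIC)
o=np.zeros((600,790,3),np.uint8)
a=f(t,195,208,227,240,9);b=f(t,390,180,430,245,4.5*2*.9)
c=f(s,240,125,276,170,6);d=f(s,300,265,380,320,6)
b=f(t,395,180,427,244,9*.95)
for im,(x,y) in((a,(0,0)),(cv2.resize(b,(288,576)),(295,0)),):o[y:y+im.shape[0],x:x+im.shape[1]]=im
o=np.clip(o*1.5,0,255).astype(np.uint8);cv2.imwrite("pics/cmp1.png",o)
o=np.zeros((340,790,3),np.uint8);o[:c.shape[0],:c.shape[1]]=c;o[:d.shape[0],230:230+d.shape[1]]=d;cv2.imwrite("pics/cmp2.png",o)
```

```text
(no output)
```

View pics/cmp1.png

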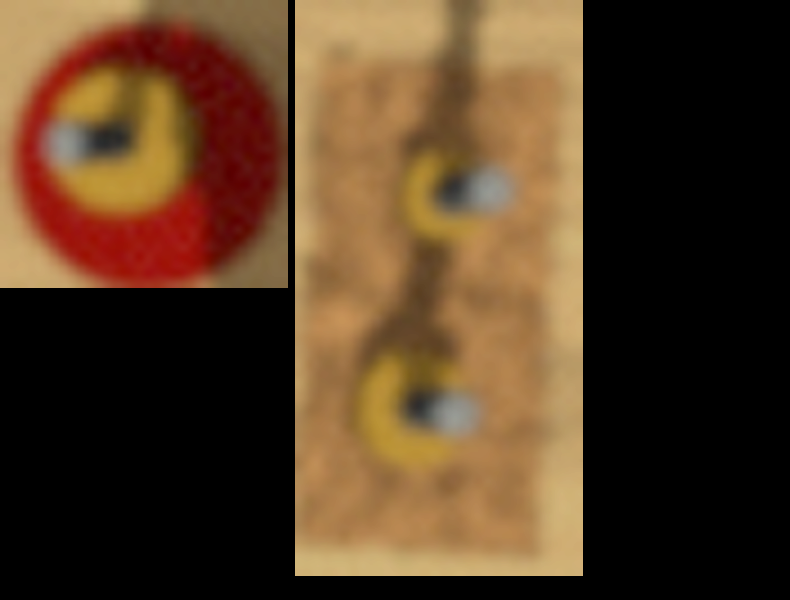

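View pics/cmp2.png

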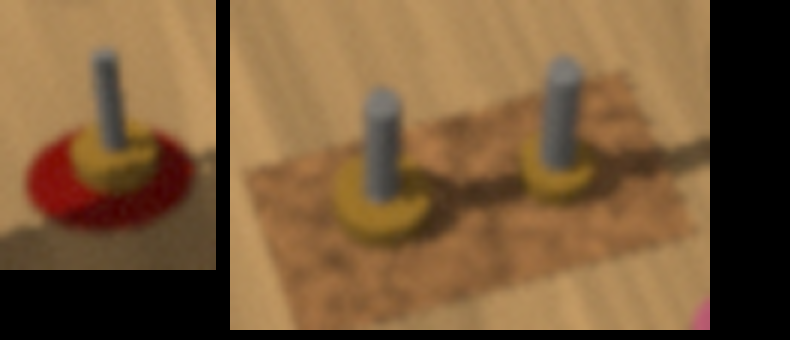

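```bash
python3 -m inch '[[[0,-4,0,0],[0,-12,0,0],[0,-14,-8,0],[0,-14,-24,0],[0,-14,-42,0],[0,-14,-53,0],[0,-12,-56,0],[0,-8,-56,0],[0,-5,-56,0],[0,-5,-56,0]]]'
python3 -m inch '[[[0,0,0,0],[0,0,0,0]]]'
python3 look.py l7 230 160 380 240 280 170 345 255
python3 - <<'E'
import sys
from brass import *
im=cv2.imread("pics/l7_side.png");p,z=brass(im,302,200,334,234)
lo,hi=p.min(0),p.max(0);mid=(lo+hi)/2;t=env.get_state()["tcp_pos"];print(mid,hi-lo,onz("side",[mid],t[2]-.039+.0084)[0],t)
cv2.imwrite("pics/br4.png",cv2.resize(z,None,fx=1.4,fy=1.4))
E
```

```text
clock: 13.2
tcp_pos: [0.5235, -0.1184, 0.0749]
orientation: [0.707, -0.707, -0.009, 0.011]
wrist_force: [-0.9, 0.7, -0.3]
finger_gap: 0.013
clock: 13.4
tcp_pos: [0.5243, -0.1187, 0.0758]
orientation: [0.707, -0.707, -0.01, 0.01]
wrist_force: [-0.1, -0.1, -2.0]
finger_gap: 0.0131
top scale 2.6
side scale 6.0
{'clock': np.float64(13.5), 'tcp_pos': array([ 0.5244, -0.1189,  0.076 ]), 'wrist_force': array([ 0.6757,  0.3668, -1.2967]), 'finger_gap': np.float64(0.0131)}
[315.16666667 216.625     ] [15.58333333 12.83333333] [ 0.52331871 -0.12315677  0.04536939] [ 0.52436735 -0.11887083  0.07596939]
```

View pics/l7.png

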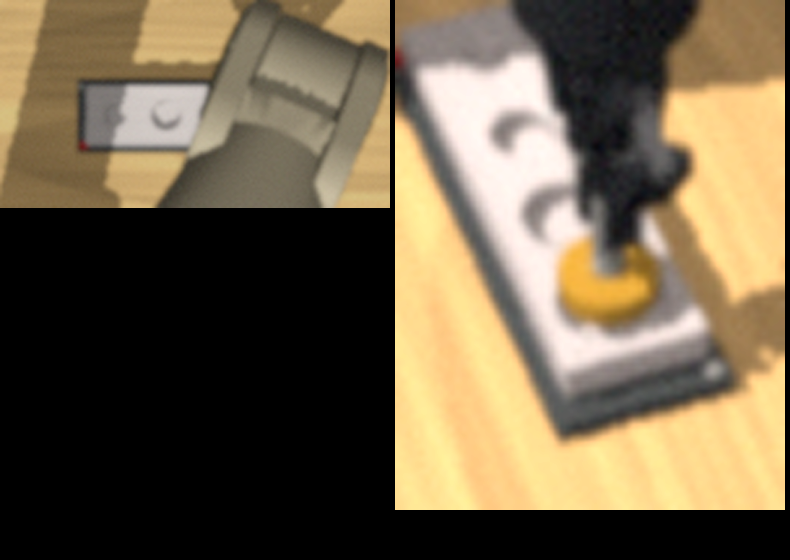

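View pics/br4.png

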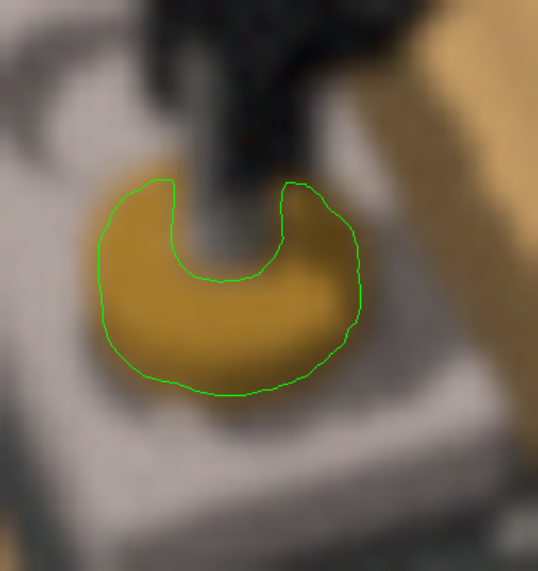

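```bash
python3 -m inch '[[[0.4,1,0.2,0],[0.4,2,0.2,0],[0.4,3,0.2,0],[0.4,4,0.2,0],[0.4,4,0.2,0]]]'
python3 -m inch '[[[0,1,0,0],[0,1,0,0],[0,1,0,0]]]'
python3 -m inch '[[[0,1,0,0],[0,1,0,0],[0,1,0,0]]]'
```

```text
clock: 14.0
tcp_pos: [0.5244, -0.1189, 0.0716]
orientation: [0.707, -0.707, -0.01, 0.01]
wrist_force: [0.2, -0.6, -1.2]
finger_gap: 0.0133
clock: 14.3
tcp_pos: [0.5246, -0.1189, 0.0708]
orientation: [0.707, -0.707, -0.01, 0.01]
wrist_force: [-0.6, -0.2, -1.2]
finger_gap: 0.0134
clock: 14.6
tcp_pos: [0.5245, -0.1189, 0.0697]
orientation: [0.707, -0.707, -0.01, 0.01]
wrist_force: [-0.7, -0.2, -2.0]
finger_gap: 0.0129
```

```bash
python3 -m inch '[[[0,1,0,0],[0,2,0,0],[0,3,0,0],[0,3,0,0]]]'
python3 -m inch '[[[0,1,0,0],[0,2,0,0],[0,3,0,0],[0,3,0,0]]]'
python3 -m inch '[[[0,1,0,0],[0,2,0,0],[0,2,0,0]]]'
```

```text
clock: 15.0
tcp_pos: [0.5244, -0.1189, 0.0666]
orientation: [0.707, -0.707, -0.01, 0.01]
wrist_force: [0.1, -0.0, -2.4]
finger_gap: 0.013
clock: 15.4
tcp_pos: [0.5244, -0.1188, 0.0636]
orientation: [0.707, -0.707, -0.01, 0.01]
wrist_force: [0.7, -0.5, -1.3]
finger_gap: 0.0132
clock: 15.7
tcp_pos: [0.5245, -0.1189, 0.0616]
orientation: [0.707, -0.707, -0.01, 0.01]
wrist_force: [-0.2, -0.3, -1.6]
finger_gap: 0.0131
```

```bash
python3 -m inch '[[[0,0.5,0,0],[0,1,0,0],[0,1,0,0]]]'
python3 -m inch '[[[0,0.5,0,0],[0,1,0,0],[0,1,0,0]]]'
python3 look.py l8 230 160 380 240 280 170 345 255
```

```text
clock: 16.0
tcp_pos: [0.5246, -0.1189, 0.0608]
orientation: [0.707, -0.707, -0.01, 0.01]
wrist_force: [-0.7, -0.3, -1.1]
finger_gap: 0.013
clock: 16.3
tcp_pos: [0.5247, -0.1189, 0.0601]
orientation: [-0.707, 0.707, 0.01, -0.01]
wrist_force: [-0.5, 0.4, 2.2]
finger_gap: 0.0134
top scale 2.6
side scale 6.0
{'clock': np.float64(16.4), 'tcp_pos': array([ 0.5247, -0.1189,  0.06  ]), 'wrist_force': array([-1.0811,  0.2286,  0.4737]), 'finger_gap': np.float64(0.0131)}
```

View pics/l8.png

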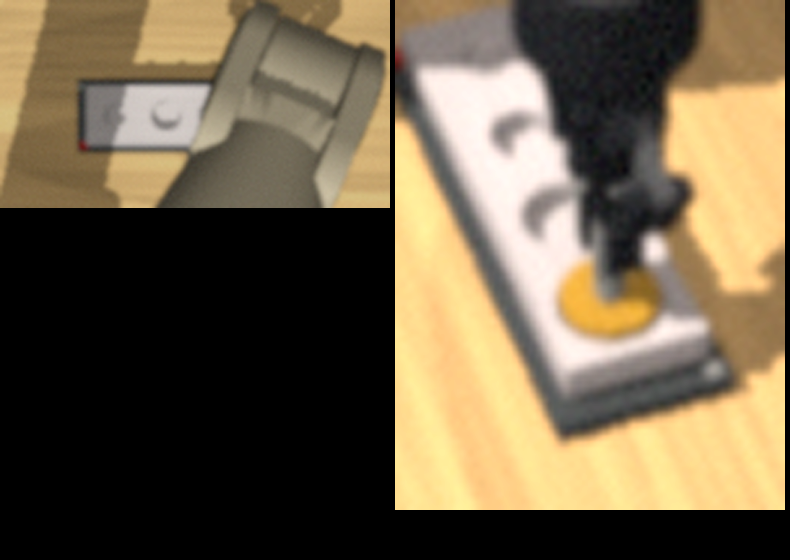

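```bash
python3 -m inch '[[[0,0,0,0],[0,0,0,0],[0,0,0,0],[0,0,0,0],[0,0,0,0],[0,0,0,0]]]' 50
python3 -m inch '[[[0,-3,0,0],[0,-10,0,0],[0,-25,0,0],[0,-45,0,0],[0,-70,0,0],[0,-95,0,0],[-30,-120,0,0],[-70,-120,0,0],[-110,-120,0,0],[-140,-120,0,0]]]'
python3 -m inch '[[[0,0,0,0],[0,0,0,0],[0,0,0,0]]]'
python3 look.py l9 230 160 430 260 280 170 345 255
```

```text
clock: 17.0
tcp_pos: [0.5246, -0.1189, 0.0597]
orientation: [0.707, -0.707, -0.01, 0.01]
wrist_force: [0.2, -0.0, 0.6]
finger_gap: 0.0499
clock: 18.0
tcp_pos: [0.3827, -0.1224, 0.1805]
orientation: [-0.707, 0.707, 0.01, -0.01]
wrist_force: [0.3, -0.3, 0.7]
finger_gap: 0.05
clock: 18.3
tcp_pos: [0.3858, -0.1232, 0.1804]
orientation: [-0.707, 0.707, 0.01, -0.009]
wrist_force: [0.7, -1.5, -0.1]
finger_gap: 0.0502
top scale 1.95
side scale 6.0
{'clock': np.float64(18.4), 'tcp_pos': array([ 0.3857, -0.123 ,  0.18  ]), 'wrist_force': array([ 0.5983,  0.0146, -0.0546]), 'finger_gap': np.float64(0.05)}
```

View pics/l9.png

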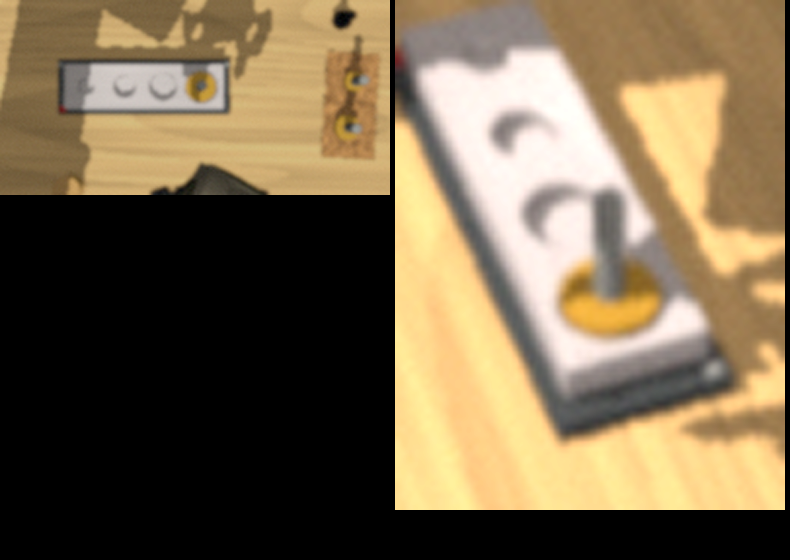

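Run:
```python
from m import *
a=cv2.imread("pics/top0.png");b=cv2.imread("pics/l9_top.png")
s=cv2.imread("pics/side0.png");s2=cv2.imread("pics/l9_side.png")
for n,p,q,(x0,y0,x1,y1) in (("top",a,b,(395,182,427,244)),("side",s,s2,(300,265,380,320))):
    print(n,cv2.phaseCorrelate(np.float32(p[y0:y1,x0:x1].mean(2)),np.float32(q[y0:y1,x0:x1].mean(2))))
# shaft top centre vs head in l9: side top (609-395,190) , base (609-395,290)
print("shaft top side",onz("side",[[280+214/6-.5,170+193/6-.5]],.096),"base z37",onz("side",[[280+214/6-.5,170+294/6-.5]],.037))
print("top head z37",onz("top",[[230+202/1.95-.5,160+87/1.95-.5]],.037))
env.hand_in();print(env.get_state()["clock"])
```

```text
top ((0.03399346600572173, -0.032662695971325206), 0.9914970153477043)
side ((0.0022803955728321057, 0.01933365433353984), 0.9872866590817769)
shaft top side [[ 0.52521269 -0.11922292  0.096     ]] base z37 [[ 0.52360757 -0.12209029  0.037     ]]
top head z37 [[ 0.52338024 -0.12010161  0.037     ]]
the job is handed in; nothing more can be done
the job is handed in; nothing more can be done
```

The die from the red mat is the 45 mm one. It now stands upright, let go and fully home in well 4, and I have handed the job in.

- **Trials:** I gripped the shaft and pressed the die on wells 1, 2 and 3 in turn, with about 5–6 N each time. It stayed on top of all three. On well 4 it went down about 12 mm with no force, then met the floor with about 3–4 N.
- **Position in well 4:** After release, both cameras show the die within about 2 mm of the well's centre, with its head nearly level with the plate.
- **Other dies:** The two on the cork board had shifted less than 0.1 pixel between the first and last pictures.
- **Robot and bystanders:** The gripper is open and clear of everything. I did not re-measure the spools, jar and tape case, but the arm never went near them.
- **Time:** The job took about 18.5 s of the 54 s allowed.

**Disagreements:** The two cameras differed by 2–5 mm on where things lie in y, so I placed the die using both cameras together with the measured arm position. Early single-picture estimates of the head size came out anywhere from about 36 to 46 mm. I settled on 45 mm by comparing it with the other two dies and by its not entering well 3.

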